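Tea tin under the tray's sprung bail

TASK

Load the flat metal tea tin into the bamboo tray so that it cannot rattle when the tray is carried: slide it along the tray floor nose first, pushing the sprung bail back and slipping beneath it, between the two low guides, until it is lightly pressed against the sprung buffer at the far end. Then let go, so that the bail bears down on the tin. Be gentle with the buffer and the bail, and leave the other things on the table where they are.

Things in the scene. Friction and masses are not known exactly. Their poses are not given: they have to be found in the camera images.
- tin: Flat closed tin of plain bare metal, 120 mm long (its x), 46 mm wide (its y), 34 mm high, edges rounded 4 mm, 0.17 to 0.35 kg; origin at the centre of its underside. Loose, flat on the table to the left or right of the tray, long side within 0.6 rad of the robot's forward direction. Both ends are alike.
- tray: Fixed bamboo tray, 320 mm long (its x), 200 mm wide (its y); origin at the centre of its underside; +x points away from the robot, turned up to 0.35 rad. Floor 12 mm above the table; a rim 6 mm wide stands 8 mm above the floor on the long sides and the far side; the near side is open. The tin goes in along tray +x on the centreline y = 0.
- bay_mouth (a point): Point on the tray floor, on the centreline at tray x = 0, just before two low steel guides 10 mm high that stand either side at tray y = +-28 mm (52 mm clear between them) from x = 20 to 85 mm, with entries flared outwards from x = 2 mm.
- bail: U-shaped steel hold-down arm; origin on its hinge, across the tray at tray x = 135 mm, 8 mm above the tray floor. Two wires (y = +-36 mm) run back towards the robot to a 10 mm round cross bar. A spring holds it down on its stop: about 3.5 N at the bar, 4.5 N when lifted onto the tin. It can swing up and back 0.9 rad.
- bail_tip (a point): Middle of the underside of the bail's cross bar: at rest tray x = 30 mm, 22 mm above the floor. From the bar a lip 44 mm wide slopes up towards the robot at 30 degrees, to tray x = -3 mm, 40 mm above the floor. The tin's end slid along the floor against the lip swings the bail back and up: roughly 5 to 15 N of push, then 2 to 8 N of friction.
- buffer: Fixed rail of the sprung buffer, a steel strip 70 x 36 mm inlaid flush in the tray floor (the tin slides over it); origin at its near end (tray x = 60 mm, y = 0, on the floor). It carries a carriage with an upright plate, 34 mm wide, top 26 mm above the floor, facing the robot.
- buffer_span (a point): Middle of the span (tray x = 68 mm, 15 mm above the floor) in which the buffer plate's face stands: the carriage was clamped anywhere, so the face is between tray x = 50 and 86 mm, not reported, to be found by feel. The plate is sprung, 5 N per mm, no preload, 7 mm of travel, then a hard stop. It wants a light press of 3 to 9 N; over 13 N harms it.
- canister: Bystander: glass tea canister with a wooden twist cap, 84 mm across, 134 mm high, on the other side of the tray from the tin; origin at the centre of its underside.
- teapot: Bystander: white ceramic teapot, 136 mm across without spout and handle, 132 mm high; origin at the centre of its underside.
- infuser: Bystander: open stainless infuser basket with two ears, 66 mm across, 60 mm high; origin at the centre of its underside.
- kettle: Bystander: electric kettle, 170 mm across, 222 mm high; origin at the centre of its underside.
Things that resemble listed ones, but are neither listed nor needed, are in the scene too. Of the things like the tin, leave any that is purple; of the rest the smaller one is meant.

How it is judged:
By the outcome, as a careful person would: the job done as asked, in the order asked, and still so for the second after the job is handed in, with the robot touching nothing.
It also fails if it takes over 72 s, if anything falls off the work surface, if the arm or the gripper's body presses on something with over 40 N, if the wrist force passes 120 N, or if a joint passes its speed limit or range.

ROBOT

A 6-joint arm with a two-finger parallel gripper is mounted at the origin on the work surface. World frame = base frame: x ahead of the robot, y to its left, z up, the work surface at z = 0. Lengths are in mm, angles in rad, forces in N, time in s.
With the tool pointing down it reaches from about 400 to 925 mm from the base axis. Payload 12.5 kg.
Tool frame: the origin (TCP) lies at the centre of the arm's flange, where the gripper is bolted on; the fingertips stand 190 mm ahead of it and the grasp point (between the pads) lies 171 mm ahead of it; z points along the fingers, y is the line along which they close (so a half turn about z gives the same grasp; the last joint's range is limited). The gripper opens to 95 mm and grips with 3 to 60 N. Pads are 20 mm wide; open, the fingers measure 119 mm over their backs; the gripper's body (75 mm by 180 mm) begins 59 mm behind the grasp point.
Start: joints at [1.189, 0.491, 1.559, -0, 1.092, -0.106], TCP at [170.174, 601.387, 404.761] pointing down, gripper open.
Joint ranges: [-3.1, 3.1], [-0.84, 2.19], [0.05, 2.79], [-1.13, 4.28], [0.06, 2.93], [-2.69, 2.69]. Speed limits (rad/s): [2.22, 2.22, 2.79, 3.14, 3.14, 3.14].

INTERFACE

Orientations are given as [roll, pitch, yaw] about the fixed x, y, z axes, in that order (R = Rz(yaw) Ry(pitch) Rx(roll)).
In Python, from cell import env, read_camera, search_frame, cut_out gives the robot as it stands. The module is installed in compiled form; this text tells all that it offers.
- The arm moves only by the tool move_arm, never from a script. Its argument "commands" is a list of rows, each a list of 3 entries, a list of its own where there are three numbers: the shift along the world's x, y, z normalised to -1 to 1, where 1 is 0.03 m, then the turn about the world's z normalised to -1 to 1, where 1 is 0.08 rad, then the opening, from -1 (shut) to 1 (fully open), so that 0 is half open. A call has 1 to 20 rows; each row shifts and turns the commanded pose from where the row before left it; what a row does not reach is not made up. A row lasts 1/12 s, in which the tool goes at most 41.7 mm and 7.16 degrees, less where a joint would pass 70% of its speed; a pose out of reach is approached as far as the arm can. A call with a number of a shift or a turn outside -1 to 1 is refused whole. A call with a gripper value outside its range is refused whole. The fingers move at their own pace and stop on an object; the grip force is fixed at half the most. Time passes only in rows, so rows that do not move let the fingers close. It gives the time, the measured TCP pose, the force, the opening and the grip force at its end, in the units of the state.
- env.state(): the state, without advancing time (a new reading comes with each control period).
- read_camera(name): name is "scene" or "top"; returns a dict with "image" (480x640x3 uint8, red, green, blue), "fx", "fy", "cx", "cy" (pixels), "rvec" (rotation vector, rad) and "tvec" (3), from world to camera coordinates, as OpenCV has them. Camera axes: x right, y down, z forward; pixel columns grow to the right and rows downward; lengths in mm; the calibration is good to about 2 mm. A picture is of the moment at which its call begins. There is no depth.
- env.job_done(): hands the job in; it is judged then, once.
Trained networks look in a picture, given as the dict that the camera call returned (one of the last four; its "shot" number tells which), for a name from the list of things; names that differ only in an ending like _2 or _b are one class to them, and where a whole thing is asked for, a point or a joint stands for the part that bears it (a point fixed in the world has none). Each returns a list of dicts, best first, with "confidence" (0 to 1); they miss things now and then, are a little off and sometimes report something else, mostly with a low value. They report only what shows in the picture. A call takes as long as a camera call. They do not tell look-alikes from the thing itself.
- search_frame(thing, picture): "at" ([column, row] in pixels, amid what is visible of it).
- cut_out(thing, picture): "region" (480x640 bool, what is visible of it) and "at" ([column, row] in pixels, amid what is visible of it).
The state is a dict: "t": time; "joints": joint angles; "qvel": joint speeds; "tau": joint torques, N m; "eef_pos": TCP position; "tcp_rot": TCP orientation; "ft_force": force on the tool from outside, world axes, zero at the start; "moment": the same for the moment, N m; "opening": opening from 0.0 (shut) to 1.0 (fully open); "grip_force": force on a finger pad.
Only numpy, scipy, OpenCV 4.12 (cv2) and the standard library are available. Lean on these libraries where they do the work, as an engineer would, in place of code of your own. Each camera call takes 0.05 s, during which the arm holds its last target. There are 200 camera calls.

## Working session

There is one attempt and no reset: what is moved stays moved. The work goes in short steps, Python scripts to look and compute and a tool call to move; the robot and the scene stay as the last step left them, time stands still between calls to the robot, and variables do not carry over. Pictures are saved under pics/ and viewed, at most 10 in all, crops included, and the job is handed in when it is done.

Besides the shell and the picture viewer there is one more tool, called after ">>>" in YAML: its name, and indented under it one key for each argument. move_arm: Moves the arm, as the interface text tells. Its arguments: {"type":"object","properties":{"commands":{"type":"array","items":{"type":"array"}}},"required":["commands"]}

```bash
mkdir -p pics; python3 - <<'E'
from cell import env, read_camera, search_frame, cut_out
import cv2, numpy as np
out=[]
for n in ("top","scene"):
    p=read_camera(n); cv2.imwrite(f"pics/{n}0.png",p["image"][:,:,::-1])
    print(n,p["fx"],p["cx"],p["cy"],np.round(p["rvec"],4),np.round(p["tvec"],1))
    for t in ("tin","tray","bail","bail_tip","bay_mouth","buffer","canister","teapot","infuser","kettle"):
        print(t,[(np.round(d["at"]).tolist(),round(d["confidence"],2)) for d in search_frame(t,p)])
s=env.state();print(s)
E
```

```text
top 565.0718631118144 312.40885681029806 243.8587286512968 [ 2.1732 -2.2014  0.0933] [ -51.6  586.  1765.3]
tin [([240.0, 298.0], 0.87), ([194.0, 274.0], 0.73), ([133.0, 270.0], 0.66)]
tray []
bail [([308.0, 249.0], 0.56)]
bail_tip [([306.0, 252.0], 0.67)]
bay_mouth [([308.0, 256.0], 0.67)]
buffer [([306.0, 230.0], 0.83)]
canister [([400.0, 284.0], 0.98)]
teapot [([177.0, 209.0], 0.92)]
infuser [([387.0, 206.0], 0.64)]
kettle [([481.0, 265.0], 0.93)]
scene 568.2171382934281 323.52504861460676 243.7404792842703 [ 2.1929  0.5993 -0.2999] [-459.3 -160.8 2055.9]
tin [([360.0, 190.0], 0.72), ([320.0, 203.0], 0.67), ([383.0, 167.0], 0.58)]
tray [([318.0, 250.0], 0.77), ([416.0, 195.0], 0.48)]
bail [([324.0, 244.0], 0.59)]
bail_tip [([327.0, 247.0], 0.84)]
bay_mouth [([321.0, 252.0], 0.67)]
buffer [([340.0, 254.0], 0.61)]
canister [([239.0, 284.0], 0.65)]
teapot [([414.0, 196.0], 0.68)]
infuser [([326.0, 315.0], 0.74)]
kettle [([198.0, 348.0], 0.65)]
{'t': 1.1, 'joints': array([ 1.18937380e+00,  4.90899079e-01,  1.55889504e+00, -3.40659492e-05,
        1.09169340e+00, -1.05549763e-01]), 'qvel': array([ 0.00140798, -0.00051023,  0.00095946,  0.00021846, -0.00162494,
        0.00075966]), 'tau': array([ 5.24408315e-04, -6.12510109e+01, -2.58420217e+01,  6.92677265e-02,
        4.48018138e-02, -7.78011076e-05]), 'eef_pos': array([170.19264131, 601.38288326, 404.76322504]), 'tcp_rot': array([3.14149129e+00, 4.11401285e-05, 2.86573559e+00]), 'ft_force': array([-0.21146718,  0.12452966, -0.69634511]), 'moment': array([ 0.01044286,  0.05036501, -0.04559776]), 'grip_force': 0.0, 'opening': 1.0016322554733077}
```

```bash
python3 - <<'E'
import cv2
a=cv2.imread("pics/top0.png")
cv2.imwrite("pics/top0c.png",cv2.resize(a[170:370,100:366+0],None,fx=3,fy=3,interpolation=cv2.INTER_CUBIC))
E
```

```text
(no output)
```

View pics/top0.png

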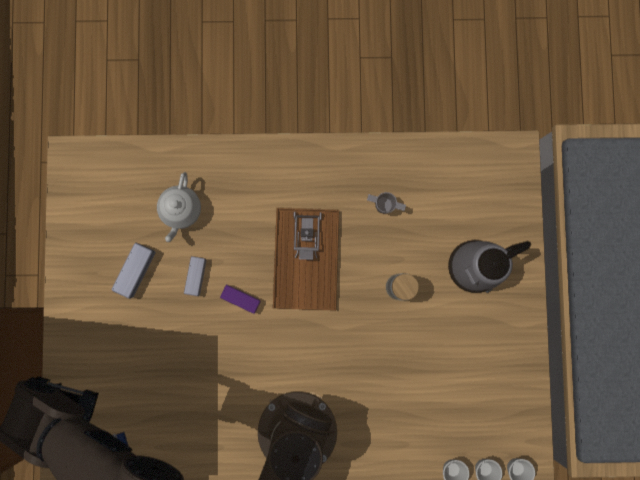

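View pics/top0c.png

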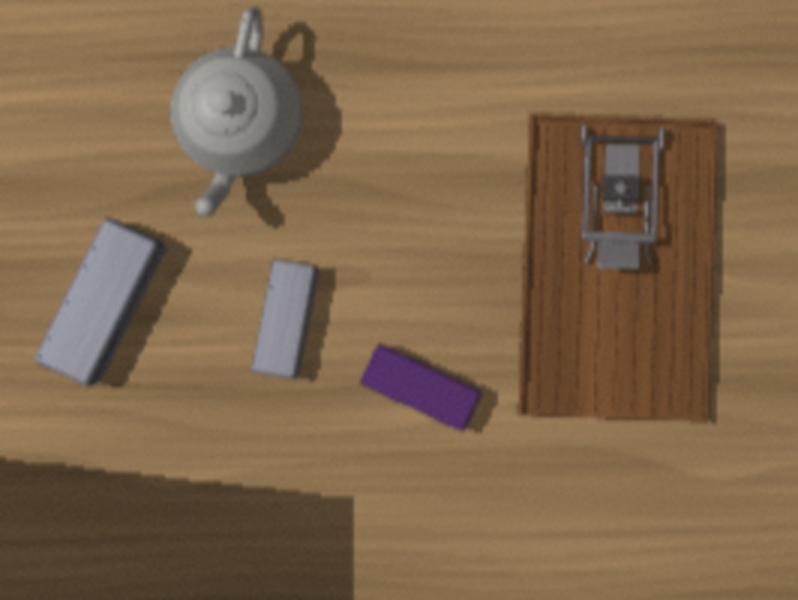

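Candidates for the tin are purple (240,298), which must be left, large bare metal (133,270), and small bare metal (195,276). I choose the small bare one at (195,276), and the crop confirms it: clean grey, clearly smaller than the one at (133,270). The tray is at (307,259), with the bail at its far half. Next I fit the poses.

```bash
cat > h.py <<'E'
from cell import env, read_camera, search_frame, cut_out
import cv2, numpy as np
from scipy.optimize import minimize
def box(L,W,z0,z1,x,y,th):
    c,s=np.cos(th),np.sin(th)
    return np.array([[x+c*a*L/2-s*b*W/2,y+s*a*L/2+c*b*W/2,z] for a in(-1,1) for b in(-1,1) for z in(z0,z1)],float)
def proj(P,p):
    K=np.array([[p["fx"],0,p["cx"]],[0,p["fy"],p["cy"]],[0,0,1]],float)
    return cv2.projectPoints(np.asarray(P,float).reshape(-1,1,3),np.array(p["rvec"],float),np.array(p["tvec"],float),K,None)[0].reshape(-1,2)
def ground(px,z,p):
    R=cv2.Rodrigues(np.array(p["rvec"],float))[0]; t=np.array(p["tvec"],float).ravel()
    d=R.T@np.array([(px[0]-p["cx"])/p["fx"],(px[1]-p["cy"])/p["fy"],1]); o=-R.T@t
    return o+d*(z-o[2])/d[2]
def sil(P,p):
    h=cv2.convexHull(proj(P,p).astype(np.float32))
    m=np.zeros((480*4,640*4),np.uint8); cv2.fillConvexPoly(m,np.round((h*4+1.5)*16).astype(np.int32),255,shift=4)
    return cv2.resize(m,(640,480),interpolation=cv2.INTER_AREA)/255.
def fit(dims,views,x0):
    """views: list of (picture, bool mask); minimises silhouette mismatch"""
    def cost(v):
        P=box(*dims,v[0],v[1],v[2]/100)
        return sum(np.abs(sil(P,p)-m).sum()/m.sum() for p,m in views)
    v=np.array([x0[0],x0[1],x0[2]*100])
    for st in(15,4):
        r=minimize(cost,v,method="Nelder-Mead",options=dict(initial_simplex=np.vstack([v]+[v+st*e for e in np.eye(3)]),xatol=.05,fatol=1e-5)); v=r.x
    return v[0],v[1],v[2]/100,r.fun
def pick(thing,p,pt,rad=25):
    c=[d for d in cut_out(thing,p) if np.hypot(*(np.array(d["at"])-pt))<rad]
    return c[0]["region"] if c else None
E
cat > look.py <<'E'
from h import *
import sys
T=read_camera("top");S=read_camera("scene")
g=ground((195,276),34,T); print("tin approx",g.round())
mt=pick("tin",T,(195,276)); ps=proj([[g[0],g[1],17]],S)[0]; ms=pick("tin",S,ps,20)
print(ps, [m is not None and int(m.sum()) for m in(mt,ms)])
for vs in ([(T,mt)],[(S,ms)],[(T,mt),(S,ms)]):
    if all(m is not None for _,m in vs): print("tin",np.round(fit((120,46,0,34),vs,(g[0],g[1],-.15)),3))
g=ground((307,259),12,T);print("tray approx",g.round())
ps=proj([[g[0],g[1],10]],S)[0]; ms=pick("tray",S,ps,30); mt=pick("tray",T,(307,259),30)
print(ps,[m is not None and int(m.sum()) for m in(mt,ms)])
if mt is None:
    gc=np.full((480,640),cv2.GC_BGD,np.uint8); gc[200:318,266:350]=cv2.GC_PR_BGD; gc[212:306,279:336]=cv2.GC_FGD; gc[205:313,271:344][gc[205:313,271:344]!=1]=cv2.GC_PR_FGD
    cv2.grabCut(np.ascontiguousarray(T["image"][:,:,::-1]),gc,None,np.zeros((1,65)),np.zeros((1,65)),5,cv2.GC_INIT_WITH_MASK); mt=(gc&1).astype(bool); print("grab",mt.sum())
for vs in ([(T,mt)],[(S,ms)],[(T,mt),(S,ms)]):
    if all(m is not None for _,m in vs): print("tray",np.round(fit((320,200,0,20),vs,(g[0],g[1],0.)),3))
for n,z in(("bail_tip",34),("bay_mouth",12),("buffer",12)):
    for q in (T,S):
        for d in search_frame(n,q): print(n,ground(d["at"],z,q).round(),round(d["confidence"],2))
E
python3 look.py
```

```text
tin approx [488. 309.  34.]
[356.2678547  191.59069332] [544, 451]
tin [ 4.91459e+02  3.11672e+02 -2.14000e-01  2.05000e-01]
tin [ 4.87220e+02  3.17311e+02 -2.21000e-01  1.22000e-01]
tin [ 4.88899e+02  3.13837e+02 -2.04000e-01  3.55000e-01]
tray approx [538. -41.  12.]
[317.57919068 251.54501424] [6307, 4549]
tray [ 5.41222e+02 -3.75810e+01 -4.20000e-02  2.40000e-02]
tray [ 5.39621e+02 -3.46710e+01 -4.20000e-02  3.70000e-02]
tray [ 5.40923e+02 -3.66740e+01 -4.80000e-02  6.80000e-02]
bail_tip [619. -44.  34.] 0.64
bail_tip [564. -47.  34.] 0.57
bail_tip [573. -32.  34.] 0.72
bay_mouth [545. -44.  12.] 0.96
bay_mouth [549. -40.  12.] 0.88
buffer [637. -44.  12.] 0.74
buffer [601. -11.  12.] 0.48
```

>>> move_arm:
  commands:
    - [[0.71, -0.64, -0.32], 0.8, 1]
    - [[0.71, -0.64, -0.32], 0, 1]
    - [[0.71, -0.64, -0.32], 0, 1]
    - [[0.71, -0.64, -0.32], 0, 1]
    - [[0.71, -0.64, -0.32], 0, 1]
    - [[0.71, -0.64, -0.32], 0, 1]
    - [[0.71, -0.64, -0.32], 0, 1]
    - [[0.71, -0.64, -0.32], 0, 1]
    - [[0.71, -0.64, -0.32], 0, 1]
    - [[0.71, -0.64, -0.32], 0, 1]
    - [[0.71, -0.64, -0.32], 0, 1]
    - [[0.71, -0.64, -0.32], 0, 1]
    - [[0.71, -0.64, -0.32], 0, 1]
    - [[0.71, -0.64, -0.32], 0, 1]
    - [[0.71, -0.64, -0.32], 0, 1]
    - [[0, 0, 0], 0, 1]
    - [[0, 0, 0], 0, 1]

```text
t: 3.12
eef_pos: [490.5, 312.4, 260.2]
tcp_rot: [-3.141, -0.001, 2.927]
ft_force: [-0.7, 0.9, -0.3]
opening: 0.999
grip_force: 0.0
```

>>> move_arm:
  commands:
    - [[0, 0, -0.35], 0, 1]
    - [[0, 0, -0.35], 0, 1]
    - [[0, 0, -0.35], 0, 1]
    - [[0, 0, -0.35], 0, 1]
    - [[0, 0, -0.35], 0, 1]
    - [[0, 0, -0.35], 0, 1]
    - [[0, 0, 0], 0, 0.5]
    - [[0, 0, 0], 0, 0.2]
    - [[0, 0, 0], 0, 0]
    - [[0, 0, 0], 0, -0.3]
    - [[0, 0, 0], 0, -0.6]
    - [[0, 0, 0], 0, -1]
    - [[0, 0, 0], 0, -1]
    - [[0, 0, 0], 0, -1]

```text
t: 4.28
eef_pos: [489.7, 313.5, 198.0]
tcp_rot: [3.141, 0.001, 2.93]
ft_force: [0.2, 1.3, 0.6]
opening: 0.494
grip_force: 0.6
```

>>> move_arm:
  commands:
    - [[0, 0, 0], 0, -1]
    - [[0, 0, 0], 0, -1]
    - [[0, 0, 0], 0, -1]
    - [[0, 0, 0], 0, -1]
    - [[0, 0, 0.2], 0, -1]
    - [[0, 0, 0.4], 0, -1]
    - [[0, 0, 0.6], 0, -1]
    - [[0, 0, 0.6], 0, -1]
    - [[0, 0, 0.6], 0, -1]
    - [[0, 0, 0], 0, -1]
    - [[0, 0, 0], 0, -1]
    - [[0, 0, 0], 0, -1]

```text
t: 5.28
eef_pos: [489.4, 313.2, 269.2]
tcp_rot: [-3.141, -0.001, 2.93]
ft_force: [0.2, 0.2, -3.3]
opening: 0.482
grip_force: 29.9
```

```bash
python3 - <<'E'
from h import *
s=env.state();print(s["eef_pos"],s["tcp_rot"],s["opening"],s["grip_force"],s["ft_force"])
S=read_camera("scene");T=read_camera("top")
x,y,z=s["eef_pos"]; b=z-198
for p,n in((S,"S"),(T,"T")):
    q=proj([[x,y,b+17]],p)[0]; m=pick("tin",p,q,25); print(n,q)
    if m is not None: print(m.sum(),np.round(fit((120,46,b,b+34),[(p,m)],(x,y,s["tcp_rot"][2]-np.pi)),3))
q=proj([[x,y,b+17]],S)[0].astype(int)
c=S["image"][q[1]-90:q[1]+60,q[0]-100:q[0]+100,::-1]
cv2.imwrite("pics/s1.png",cv2.resize(c,None,fx=4,fy=4,interpolation=cv2.INTER_CUBIC))
E
```

```text
[489.39354803 313.21930597 269.23161115] [-3.14107534e+00 -6.66185523e-04  2.92985636e+00] 0.4820232041746959 29.934149980545044 [ 0.23025085  0.2053875  -3.31654097]
S [357.58629273 174.32900143]
276 [ 4.85868e+02  3.16383e+02 -3.60000e-01  8.58000e-01]
T [190.06905606 275.3369976 ]
56 [ 5.14245e+02  2.76323e+02 -9.90000e-02  1.15770e+01]
```

View pics/s1.png

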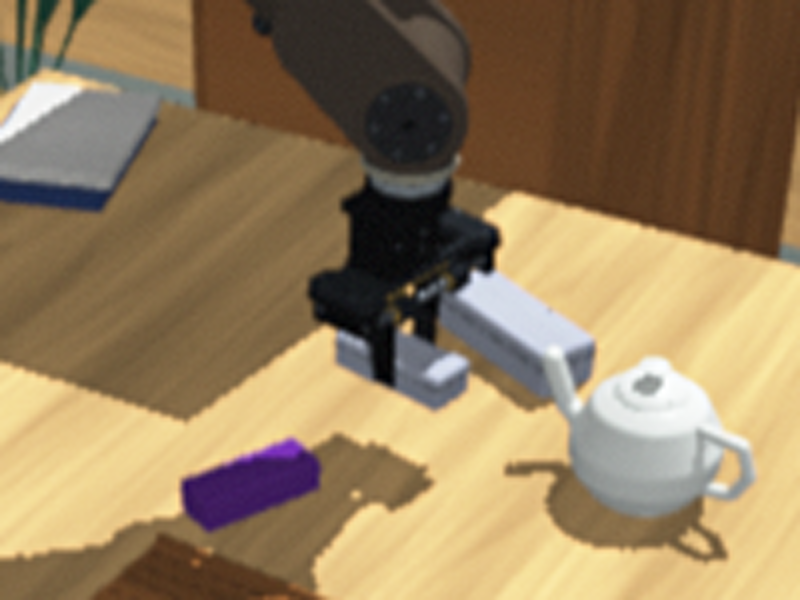

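s1.png shows the tin held near its middle, around (400,370) in the crop, and clear of everything else. I'll carry it over to the tray's near half.

>>> move_arm:
  commands:
    - [[-0.06, -0.72, 0], 0.7, -1]
    - [[-0.06, -0.72, 0], 0.7, -1]
    - [[-0.06, -0.72, 0], 0.7, -1]
    - [[-0.06, -0.72, 0], 0, -1]
    - [[-0.06, -0.72, 0], 0, -1]
    - [[-0.06, -0.72, 0], 0, -1]
    - [[-0.06, -0.72, 0], 0, -1]
    - [[-0.06, -0.72, 0], 0, -1]
    - [[-0.06, -0.72, 0], 0, -1]
    - [[-0.06, -0.72, 0], 0, -1]
    - [[-0.06, -0.72, 0], 0, -1]
    - [[-0.06, -0.72, 0], 0, -1]
    - [[-0.06, -0.72, 0], 0, -1]
    - [[-0.06, -0.72, 0], 0, -1]
    - [[-0.06, -0.72, 0], 0, -1]
    - [[-0.06, -0.72, 0], 0, -1]
    - [[0, 0, 0], 0, -1]
    - [[0, 0, 0], 0, -1]

```text
t: 6.98
eef_pos: [460.8, -33.0, 269.4]
tcp_rot: [3.141, -0.001, 3.096]
ft_force: [0.4, 0.4, -1.9]
opening: 0.477
grip_force: 29.9
```

>>> move_arm:
  commands:
    - [[0, 0, -0.3], 0, -1]
    - [[0, 0, -0.3], 0, -1]
    - [[0, 0, -0.3], 0, -1]
    - [[0, 0, -0.3], 0, -1]
    - [[0, 0, -0.3], 0, -1]
    - [[0, 0, -0.3], 0, -1]
    - [[0, 0, -0.05], 0, -1]
    - [[0, 0, -0.05], 0, -1]
    - [[0, 0, -0.05], 0, -1]
    - [[0, 0, 0], 0, -1]
    - [[0, 0, 0], 0, -1]

```text
t: 7.9
eef_pos: [460.9, -32.2, 211.5]
tcp_rot: [3.142, 0.001, 3.098]
ft_force: [-0.1, 0.4, -2.6]
opening: 0.482
grip_force: 29.9
```

>>> move_arm:
  commands:
    - [[0, 0, -0.04], 0, -1]
    - [[0, 0, 0], 0, -1]
    - [[0, 0, 0], 0, 0.4]
    - [[0, 0, 0], 0, 0.4]
    - [[0, 0, 0], 0, 0.4]
    - [[0, 0, 0], 0, 0.4]
    - [[0, 0, 0.3], 0, 0.4]
    - [[0, 0, 0.5], 0, 0.4]
    - [[0, 0, 0.9], 0, 0.4]
    - [[0, 0, 0.9], 0, 0.4]
    - [[0, 0.9, 0.4], 0, 0.4]
    - [[0, 0.9, 0], 0, 0.4]
    - [[0, 0.9, 0], 0, 0.4]
    - [[0, 0.9, 0], 0, 0.4]
    - [[0, 0.9, 0], 0, 0.4]
    - [[0, 0.9, 0], 0, 0.4]
    - [[0, 0.9, 0], 0, 0.4]
    - [[0, 0.9, 0], 0, 0.4]
    - [[0, 0, 0], 0, 0.4]
    - [[0, 0, 0], 0, 0.4]

```text
t: 9.57
eef_pos: [460.5, 184.7, 300.6]
tcp_rot: [3.141, 0.0, 3.1]
ft_force: [-0.3, 0.1, -0.5]
opening: 0.701
grip_force: 0.0
```

```bash
python3 - <<'E'
from h import *
s=env.state();print(s["eef_pos"],s["tcp_rot"],s["opening"],s["ft_force"])
S=read_camera("scene");T=read_camera("top")
tn=(461,-32.2,12+17)
M={}
for p,n in((S,"S"),(T,"T")):
    q=proj([tn],p)[0]; m=pick("tin",p,q,20); t=pick("tray",p,proj([[541,-37,10]],p)[0],30)
    M[n]=m
    if m is not None: print(n,"tin",m.sum(),np.round(fit((120,46,12,46),[(p,m)],(461,-32,-.045)),3))
    if t is not None:
        t=t|m if m is not None else t
        print(n,"tray",t.sum(),np.round(fit((320,200,0,20),[(p,t)],(541,-37,-.045)),3))
q=proj([[541,-37,12]],T)[0].astype(int)
c=T["image"][q[1]-65:q[1]+65,q[0]-60:q[0]+60,::-1]
a=cv2.resize(c,None,fx=4.5,fy=4.5,interpolation=cv2.INTER_CUBIC)
cv2.imwrite("pics/t2.png",a); print(q)
E
```

```text
[460.5066138  184.70623696 300.55342259] [3.14146810e+00 2.83780094e-04 3.10028381e+00] 0.7009597952791428 [-0.34144015  0.13089489 -0.48225217]
S tin 589 [ 4.56542e+02 -3.23970e+01 -1.00000e-01  1.11000e-01]
S tray 4482 [ 5.37241e+02 -3.38750e+01 -4.50000e-02  4.20000e-02]
T tin 565 [ 4.61633e+02 -3.57750e+01 -5.20000e-02  5.40000e-02]
T tray 6340 [ 5.41212e+02 -3.73370e+01 -4.30000e-02  1.90000e-02]
[305 258]
```

View pics/t2.png

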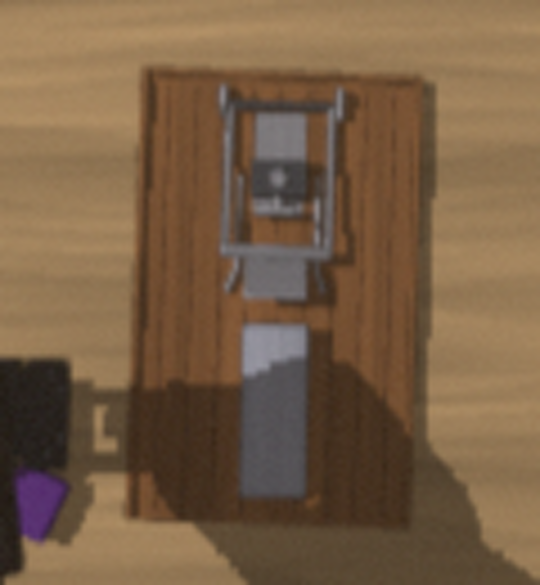

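t2.png shows the tin on the tray floor, centred at about (274,410) in the crop. It is nearly in line with the lip (276,275) and the buffer plate (279,195). Both camera fits put it about 2 mm to the right of the centreline. I'll regrasp near its rear end.

>>> move_arm:
  commands:
    - [[-0.185, -0.9, 0], 0, 0.4]
    - [[-0.185, -0.9, 0], 0, 0.4]
    - [[-0.185, -0.9, 0], 0, 0.4]
    - [[-0.185, -0.9, 0], 0, 0.4]
    - [[-0.185, -0.9, 0], 0, 0.4]
    - [[-0.185, -0.9, 0], 0, 0.4]
    - [[-0.185, -0.9, 0], 0, 0.4]
    - [[-0.185, -0.9, 0], 0, 0.4]
    - [[0, 0, 0], 0, 0.4]
    - [[0, 0, -0.3], 0, 0.4]
    - [[0, 0, -0.3], 0, 0.4]
    - [[0, 0, 0], 0, 0.4]
    - [[0, 0, 0], 0, 0.4]

```text
t: 10.95
eef_pos: [416.5, -32.3, 282.0]
tcp_rot: [3.141, -0.001, 3.097]
ft_force: [-0.1, 0.1, 0.3]
opening: 0.703
grip_force: 0.0
```

>>> move_arm:
  commands:
    - [[0, 0.07, -0.3], 0, 0.4]
    - [[0, 0, -0.3], 0, 0.4]
    - [[0, 0, -0.3], 0, 0.4]
    - [[0, 0, -0.3], 0, 0.4]
    - [[0, 0, -0.3], 0, 0.4]
    - [[0, 0, -0.3], 0, 0.4]
    - [[0, 0, -0.3], 0, 0.4]
    - [[0, 0, -0.28], 0, 0.4]
    - [[0, 0, 0], 0, 0.4]
    - [[0, 0, 0], 0, 0]

```text
t: 11.78
eef_pos: [416.6, -30.0, 210.7]
tcp_rot: [3.141, -0.001, 3.098]
ft_force: [-0.6, -1.5, -0.8]
opening: 0.668
grip_force: 0.0
```

>>> move_arm:
  commands:
    - [[0, 0, 0], 0, -0.2]
    - [[0, 0, 0], 0, -1]
    - [[0, 0, 0], 0, -1]
    - [[0, 0, 0], 0, -1]
    - [[0, 0, 0], 0, -1]
    - [[0, 0, 0], 0, -1]
    - [[0, 0, 0], 0, -1]

```text
t: 12.37
eef_pos: [416.5, -30.1, 211.1]
tcp_rot: [-3.142, 0.001, 3.098]
ft_force: [-1.3, 0.1, 6.4]
opening: 0.48
grip_force: 30.0
```

>>> move_arm:
  commands:
    - [[0, 0.04, 0.01], 0, -1]
    - [[0.1, 0, 0], 0, -1]
    - [[0.1, 0, 0], 0, -1]
    - [[0.1, 0, 0], 0, -1]
    - [[0.1, 0, 0], 0, -1]
    - [[0.1, 0, 0], 0, -1]
    - [[0.1, 0, 0], 0, -1]
    - [[0, 0, 0], 0, -1]

```text
t: 13.03
eef_pos: [435.2, -28.9, 211.1]
tcp_rot: [-3.142, 0.001, 3.098]
ft_force: [0.7, 1.4, 2.5]
opening: 0.482
grip_force: 30.0
```

>>> move_arm:
  commands:
    - [[0.1, -0.0044, 0], 0, -1]
    - [[0.1, -0.0044, 0], 0, -1]
    - [[0.1, -0.0044, 0], 0, -1]
    - [[0.1, -0.0044, 0], 0, -1]
    - [[0, 0, 0], 0, -1]

```text
t: 13.45
eef_pos: [446.3, -29.3, 211.1]
tcp_rot: [3.141, -0.002, 3.098]
ft_force: [-4.3, 0.9, 9.7]
opening: 0.482
grip_force: 30.0
```

>>> move_arm:
  commands:
    - [[0.1, -0.0044, 0], 0, -1]
    - [[0.1, -0.0044, 0], 0, -1]
    - [[0.1, -0.0044, 0], 0, -1]
    - [[0, 0, 0], 0, -1]

```text
t: 13.78
eef_pos: [454.9, -29.7, 211.0]
tcp_rot: [3.141, -0.003, 3.098]
ft_force: [-5.8, 1.1, 10.2]
opening: 0.485
grip_force: 30.0
```

>>> move_arm:
  commands:
    - [[0.1, -0.0044, 0], 0, -1]
    - [[0.1, -0.0044, 0], 0, -1]
    - [[0.1, -0.0044, 0], 0, -1]
    - [[0, 0, 0], 0, -1]

```text
t: 14.12
eef_pos: [463.8, -30.0, 211.0]
tcp_rot: [3.141, -0.003, 3.098]
ft_force: [-8.3, 0.5, 10.8]
opening: 0.481
grip_force: 30.0
```

>>> move_arm:
  commands:
    - [[0.1, -0.0044, 0], 0, -1]
    - [[0.1, -0.0044, 0], 0, -1]
    - [[0, 0, 0], 0, -1]

```text
t: 14.37
eef_pos: [469.9, -30.3, 211.0]
tcp_rot: [3.141, -0.003, 3.098]
ft_force: [-6.5, 0.4, 10.3]
opening: 0.482
grip_force: 30.0
```

>>> move_arm:
  commands:
    - [[0.1, -0.0044, 0.01], 0, -1]
    - [[0.1, -0.0044, 0], 0, -1]
    - [[0.1, -0.0044, 0], 0, -1]
    - [[0.05, -0.0022, 0], 0, -1]
    - [[0, 0, 0], 0, -1]
    - [[0, 0, 0], 0, -1]

```text
t: 14.87
eef_pos: [481.2, -30.9, 211.1]
tcp_rot: [3.141, 0.0, 3.098]
ft_force: [-0.3, 0.9, -5.0]
opening: 0.478
grip_force: 30.0
```

```bash
python3 - <<'E'
from h import *
s=env.state();print(s["eef_pos"],s["ft_force"])
T=read_camera("top")
q=proj([[580,-37,12]],T)[0].astype(int); print(q)
c=T["image"][q[1]-45:q[1]+45,q[0]-40:q[0]+40,::-1]
cv2.imwrite("pics/t3.png",cv2.resize(c,None,fx=6.5,fy=6.5,interpolation=cv2.INTER_CUBIC))
E
```

```text
[481.15895969 -30.92636709 211.07081912] [-0.31946047  0.91665605 -5.01858386]
[305 245]
```

View pics/t3.png

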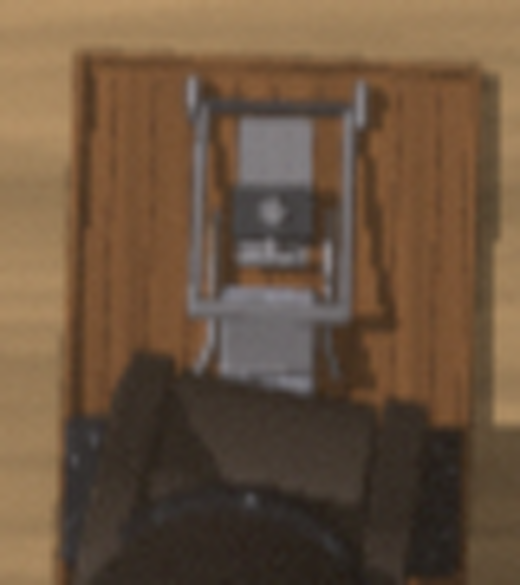

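t3.png shows the tin's nose at about row 287 under the bail, with the bar at row 312. The plate face is at about row 265, so the gap is roughly 10 mm.

>>> move_arm:
  commands:
    - [[0.05, -0.0022, -0.005], 0, -1]
    - [[0.05, -0.0022, 0], 0, -1]
    - [[0.05, -0.0022, 0], 0, -1]
    - [[0, 0, 0], 0, -1]
    - [[0, 0, 0], 0, -1]

```text
t: 15.33
eef_pos: [485.7, -31.2, 211.0]
tcp_rot: [3.142, 0.001, 3.098]
ft_force: [-0.4, -0.1, -4.9]
opening: 0.485
grip_force: 30.0
```

>>> move_arm:
  commands:
    - [[0.03, -0.0013, 0], 0, -1]
    - [[0.03, -0.0013, 0], 0, -1]
    - [[0, 0, 0], 0, -1]
    - [[0, 0, 0], 0, -1]

```text
t: 15.67
eef_pos: [487.4, -31.2, 211.1]
tcp_rot: [3.142, 0.0, 3.098]
ft_force: [-1.5, 0.3, -5.2]
opening: 0.482
grip_force: 30.0
```

>>> move_arm:
  commands:
    - [[0.03, -0.0013, 0], 0, -1]
    - [[0.02, -0.0009, 0], 0, -1]
    - [[0, 0, 0], 0, -1]
    - [[0, 0, 0], 0, -1]
    - [[0, 0, 0], 0, -1]

```text
t: 16.08
eef_pos: [488.9, -31.3, 211.1]
tcp_rot: [3.142, 0.0, 3.098]
ft_force: [-0.8, 0.4, -6.2]
opening: 0.482
grip_force: 30.0
```

>>> move_arm:
  commands:
    - [[0.03, -0.0013, 0], 0, -1]
    - [[0.02, -0.0009, 0], 0, -1]
    - [[0, 0, 0], 0, -1]
    - [[0, 0, 0], 0, -1]
    - [[0, 0, 0], 0, -1]

```text
t: 16.5
eef_pos: [490.3, -31.4, 211.1]
tcp_rot: [3.142, 0.0, 3.098]
ft_force: [-0.4, -0.0, -6.0]
opening: 0.485
grip_force: 30.0
```

>>> move_arm:
  commands:
    - [[0.03, -0.0013, 0], 0, -1]
    - [[0.02, -0.0009, 0], 0, -1]
    - [[0, 0, 0], 0, -1]
    - [[0, 0, 0], 0, -1]
    - [[0, 0, 0], 0, -1]

```text
t: 16.92
eef_pos: [491.8, -31.4, 211.1]
tcp_rot: [3.142, 0.0, 3.098]
ft_force: [-0.1, 0.7, -6.3]
opening: 0.482
grip_force: 30.0
```

>>> move_arm:
  commands:
    - [[0, 0, -0.01], 0, -1]
    - [[0, 0, -0.005], 0, -1]
    - [[0, 0, 0], 0, -1]
    - [[0, 0, 0], 0, -1]

```text
t: 17.25
eef_pos: [491.8, -31.4, 211.0]
tcp_rot: [3.142, 0.001, 3.098]
ft_force: [-4.1, 0.2, 6.5]
opening: 0.479
grip_force: 30.0
```

>>> move_arm:
  commands:
    - [[0.03, -0.0013, 0], 0, -1]
    - [[0.02, -0.0009, 0], 0, -1]
    - [[0, 0, 0], 0, -1]
    - [[0, 0, 0], 0, -1]
    - [[0, 0, 0], 0, -1]

```text
t: 17.67
eef_pos: [492.9, -31.5, 211.0]
tcp_rot: [3.141, -0.001, 3.098]
ft_force: [-6.2, 0.1, 8.7]
opening: 0.484
grip_force: 30.0
```

>>> move_arm:
  commands:
    - [[0.03, -0.0013, 0.005], 0, -1]
    - [[0, 0, 0], 0, -1]
    - [[0, 0, 0], 0, -1]
    - [[0, 0, 0], 0, -1]

```text
t: 18.0
eef_pos: [493.8, -31.5, 211.0]
tcp_rot: [3.141, -0.001, 3.098]
ft_force: [-4.7, 0.1, 6.2]
opening: 0.48
grip_force: 30.0
```

>>> move_arm:
  commands:
    - [[0.04, -0.0018, 0], 0, -1]
    - [[0, 0, 0], 0, -1]
    - [[0, 0, 0], 0, -1]
    - [[0, 0, 0], 0, -1]

```text
t: 18.33
eef_pos: [494.6, -31.5, 211.0]
tcp_rot: [3.141, -0.002, 3.098]
ft_force: [-8.9, -0.2, 8.1]
opening: 0.478
grip_force: 30.0
```

>>> move_arm:
  commands:
    - [[0.02, -0.0009, 0], 0, -1]
    - [[0, 0, 0], 0, -1]
    - [[0, 0, 0], 0, -1]
    - [[0, 0, 0], 0, -1]

```text
t: 18.67
eef_pos: [494.9, -31.5, 211.0]
tcp_rot: [3.141, -0.003, 3.098]
ft_force: [-11.9, 1.1, 9.8]
opening: 0.483
grip_force: 30.0
```

>>> move_arm:
  commands:
    - [[0, 0, 0.01], 0, -1]
    - [[0, 0, 0], 0, -1]
    - [[0, 0, 0], 0, -1]
    - [[0, 0, 0], 0, -1]

```text
t: 19.0
eef_pos: [495.0, -31.5, 211.0]
tcp_rot: [3.141, -0.003, 3.098]
ft_force: [-9.9, -0.7, 5.4]
opening: 0.482
grip_force: 30.0
```

Contact was felt at about x = 494 mm, and the buffer force is now about 5 to 6 N. I'll release slowly, so the spring doesn't kick the tin back.

>>> move_arm:
  commands:
    - [[0, 0, 0], 0, -0.3]
    - [[0, 0, 0], 0, -0.15]
    - [[0, 0, 0], 0, -0.1]
    - [[0, 0, 0], 0, -0.07]

```text
t: 19.33
eef_pos: [495.0, -31.5, 211.0]
tcp_rot: [3.141, -0.003, 3.098]
ft_force: [-9.7, -0.3, 5.4]
opening: 0.479
grip_force: 30.0
```

>>> move_arm:
  commands:
    - [[0, 0, 0], 0, -0.06]
    - [[0, 0, 0], 0, -0.05]
    - [[0, 0, 0], 0, -0.045]
    - [[0, 0, 0], 0, -0.04]
    - [[0, 0, 0], 0, -0.038]

```text
t: 19.75
eef_pos: [495.0, -31.5, 211.0]
tcp_rot: [3.141, -0.003, 3.098]
ft_force: [-9.5, -0.5, 5.5]
opening: 0.479
grip_force: 15.6
```

>>> move_arm:
  commands:
    - [[0, 0, 0], 0, -0.037]
    - [[0, 0, 0], 0, -0.036]
    - [[0, 0, 0], 0, -0.035]
    - [[0, 0, 0], 0, -0.034]
    - [[0, 0, 0], 0, -0.034]

```text
t: 20.17
eef_pos: [495.5, -31.5, 211.0]
tcp_rot: [3.141, -0.001, 3.098]
ft_force: [-4.9, 1.0, 1.1]
opening: 0.485
grip_force: 4.2
```

>>> move_arm:
  commands:
    - [[0, 0, 0], 0, -0.0335]
    - [[0, 0, 0], 0, -0.033]
    - [[0, 0, 0], 0, -0.0325]
    - [[0, 0, 0], 0, -0.032]
    - [[0, 0, 0], 0, -0.0315]
    - [[0, 0, 0], 0, -0.031]
    - [[0, 0, 0], 0, -0.03]
    - [[0, 0, 0], 0, -0.028]

```text
t: 20.83
eef_pos: [496.1, -31.7, 211.2]
tcp_rot: [-3.142, 0.001, 3.098]
ft_force: [0.4, 0.7, -0.1]
opening: 0.485
grip_force: 0.0
```

>>> move_arm:
  commands:
    - [[0, 0, 0], 0, 0.1]
    - [[0, 0, 0], 0, 0.3]
    - [[0, 0, 0], 0, 0.3]
    - [[0, 0, 0], 0, 0.3]
    - [[0, 0, 0.2], 0, 0.3]
    - [[0, 0, 0.4], 0, 0.3]
    - [[0, 0, 0.7], 0, 0.3]
    - [[0, 0, 0.9], 0, 0.3]
    - [[0, 0, 0.9], 0, 0.3]
    - [[0, 0.8, 0.5], 0, 0.3]
    - [[0, 0.9, 0], 0, 0.3]
    - [[0, 0.9, 0], 0, 0.3]
    - [[0, 0.9, 0], 0, 0.3]
    - [[0, 0.9, 0], 0, 0.3]
    - [[0, 0.9, 0], 0, 0.3]
    - [[0, 0.9, 0], 0, 0.3]
    - [[0, 0.9, 0], 0, 0.3]
    - [[0, 0, 0], 0, 0.3]
    - [[0, 0, 0], 0, 0.3]

```text
t: 22.42
eef_pos: [495.6, 182.3, 319.4]
tcp_rot: [3.142, 0.0, 3.1]
ft_force: [0.4, -0.2, 0.2]
opening: 0.652
grip_force: 0.0
```

```bash
python3 - <<'E'
from h import *
s=env.state();print(s["eef_pos"],s["ft_force"])
T=read_camera("top");S=read_camera("scene")
q=proj([[570,-37,12]],T)[0].astype(int); w=proj([[560,-37,12]],S)[0].astype(int)
a=cv2.resize(T["image"][q[1]-45:q[1]+45,q[0]-30:q[0]+30,::-1],None,fx=6.5,fy=6.5,interpolation=cv2.INTER_CUBIC)
b=cv2.resize(S["image"][w[1]-45:w[1]+45,w[0]-30:w[0]+30,::-1],None,fx=6.5,fy=6.5,interpolation=cv2.INTER_CUBIC)
cv2.imwrite("pics/t4.png",np.hstack([a,b]))
E
```

```text
[495.64493032 182.32692687 319.37536388] [ 0.42651712 -0.244136    0.21197406]
```

View pics/t4.png

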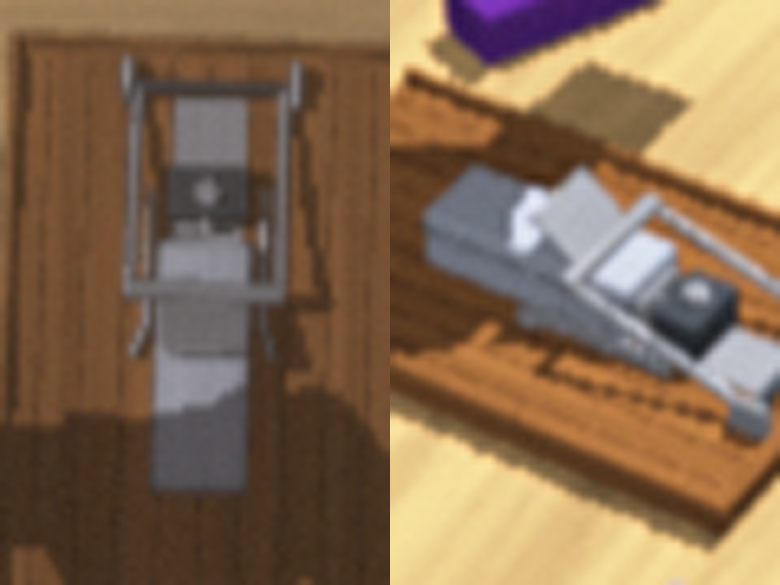

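t4.png shows the tin between the guides, with its nose against the buffer plate at about (207,238). The bail bar lies across its top at about (205,292), and the scene view on the right agrees. The arm is clear of everything, so I'm handing the job in.

```bash
python3 -c "
from cell import env
print(env.job_done())"
```

```text
the job is handed in; nothing more can be done
None
```

The job is handed in at about 22 s of the 72 s allowed: the small bare tin lies under the bail, between the guides, nose against the buffer. The press before release was about 5 N by feel; after release it may have eased to around 3 N, which I estimated but did not measure.

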